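# Tip the steel ball out of the tall blue tube over the stand's ledge

## Robot

A 6-joint arm with a two-finger parallel gripper is mounted at the origin on a cart in front of the work surface, level with it; the furniture and walls round the work are solid. World frame = base frame: x ahead of the robot, y to its left, z up, the work surface at z = 0. Lengths are in m, angles in degrees, forces in N, time in s.
With the tool pointing down it reaches from about 0.4 to 0.825 m from the base axis. Payload 7 kg.
Tool frame: the origin (TCP) lies between the finger pads, 19 mm behind the fingertips; this is the grasp point; z points along the fingers, y is the line along which they close (so a half turn about z gives the same grasp; the last joint's range is limited). The gripper opens to 88 mm and grips with 3 to 60 N. Pads are 19 mm wide; open, the fingers measure 130 mm over their backs; the gripper's body (78 mm by 193 mm) begins 47 mm behind the grasp point.
Start: joints at [-54.712, 20.546, 0.682, 0, -70.136, -16.507], TCP at [0.217, -0.639, 0.245] pointing down, gripper open.
Joint ranges: [-176.03, 176.03], [-82.01, 121.73], [-58.28, 71.71], [-173.87, 95.51], [-174.79, -0.11], [-173.66, 173.66]. Speed limits (degrees/s): [136.94, 136.94, 172.46, 180, 180, 180].

## Interface

Orientations are given as [roll, pitch, yaw] about the fixed x, y, z axes, in that order (R = Rz(yaw) Ry(pitch) Rx(roll)).
In Python, from plant import ctrl gives the robot as it stands.
- The arm moves only by the tool drive_effector, called after "Emit:" by a JSON object that holds its "op" and its "data". Schema: {"type":"object","properties":{"increments":{"type":"string"},"only":{"type":"string"},"quiet":{"type":"boolean"},"lines":{"type":"string"}},"required":["increments"],"additionalProperties":false}. increments is a string of 1 to 8 rows, parted by semicolons, with the numbers parted by commas; each row has 5 numbers: dx, dy, dz in cm, then a turn about the tool's z in units of 10 degrees, then the finger opening in m; each row is the pose to reach, as a shift and turn from the pose commanded when the call began, along the tool's axes at that moment; what a row does not reach only later rows make up. A row lasts 1/8 s, in which the tool goes at most 0.0625 m and 10.7 degrees, less where a joint would pass 70% of its speed; a pose out of reach is approached as far as the arm can. The fingers move at their own pace and stop on an object; the grip force is fixed at half the most. Time passes only in rows, so rows that do not move let the fingers close. The tool returns the time, the measured TCP pose, the force, the opening and the grip force at its end. only (a regular expression) keeps the lines of the reply that match it, lines (a string "A,B") keeps lines A to B, and quiet returns only ok. Input that does not fit is refused with a message, and nothing moves.
- ctrl.get_obs(): the state, without advancing time (a new reading comes with each control period).
- ctrl.snapshot(name): name is "side" or "top" or "wrist"; returns a dict with "frame" (384x512x3 uint8, red, green, blue), "z_map" (384x512 float32, m along the optical axis (not along the pixel's ray), 0 where there is no reading), "fovy" (degrees; the focal length in pixels is half the picture's height over the tangent of half this angle, whatever the lens; pixels are square), "cx", "cy" (the principal point, pixels), "R" (3x3) and "t" (3): a world point X has camera coordinates R X + t; the wrist camera has in their place "T_tool_cam" (4x4, takes a point from camera to tool coordinates, whose origin is the TCP and whose axes are the flange's). Camera axes: x right, y down, z forward; pixel columns grow to the right and rows downward; lengths in m; the calibration is good to about 2 mm. A picture is of the moment at which its call begins: read the wrist's pose just before it.
- ctrl.close_job(): hands the job in; it is judged then, once.
The state is a dict: "clock": time; "joint_pos": joint angles; "qvel": joint speeds; "tau": joint torques, N m; "tool_pos": TCP position; "orientation": TCP orientation; "force": force on the tool from outside, world axes, zero at the start; "moment": the same for the moment, N m; "opening": finger opening in m; "gripper_force": force on a finger pad.
Only numpy, scipy, OpenCV 4.12 (cv2) and the standard library are available. Lean on these libraries where they do the work, as an engineer would, in place of code of your own. Each camera call takes 0.05 s, during which the arm holds its last target. There are 200 camera calls.

## Task

Empty the tall blue tube into the black tray with the help of the tipping stand. First lean the tube, foot on the bench, against the stand's round ledge bar with its open mouth pointing over the ramp, and let go of it; then take hold of it again in its lower half and raise its foot until the tube lies mouth-down along the ramp and its steel ball has rolled into the tray. Leave the tube lying there between the ramp's side guides, and leave the orange tube standing where it is.

Things in the scene. Friction and masses are not known exactly. Their poses are not given: they have to be found in the camera images.
- blue_tube: Square blue plastic tube, open top, 46 x 46 mm outside, 200 mm tall, walls and floor 4 mm, 0.16 kg, upright, loose. Origin: centre of its underside (foot); z along the tube to the mouth, x and y square to its faces. With its lower front edge on the bench 90 mm before the bar it leans at 45 degrees and stays. On the ramp, mouth at the stops, it overhangs the bar by 70 mm and stays when let go.
- orange_tube: The same tube in orange, empty; a bystander, to be left standing where it is (within 30 mm). Origin: centre of its underside.
- ball: Steel ball, 20 mm diameter, 33 g, loose on the floor of the blue tube. Origin: its centre. It must end in the black tray fixed beyond the ramp's foot: 115 mm long, 85 mm wide, walls 28 mm high, spanning x = 135 to 251 mm in the frame of tip_stand.
- tip_stand: Tipping stand, fixed. Origin: on the bench under the front of its ledge bar, mid-width; x is the tipping direction (bar to tray), y across, z up. Steel bar along y: 10 mm thick, 80 long, top at z = 90 mm. Behind it a ramp falls at 20 degrees toward +x, from x 7, z 90 to x 129, z 45 mm, 62 mm wide between guides 12 mm high, to two corner stops (24 mm high, 36 mm gap for the ball).

How it is judged (in metres and radians):
On the way, in this order (a step that is already met when the one before it is completed fails the run):
1. the blue tube leans on the stand's ledge, foot on the bench, 25 to 65 degrees from upright, let go (angle between blue_tube's own z axis and vertical between 0.436 and 1.134 rad and contact force between blue_tube and tip_stand above 0.05 N and contact force between each of the arm, the fingers and blue_tube below 0.05 N and height (world z) of blue_tube below 0.04 m and x of blue_tube in the frame of tip_stand below -0.02 m and linear speed of blue_tube below 0.02 m/s), for 0.2 s.
2. the fingers hold the blue tube in its lower half (TCP less than 110 mm from the foot along the tube) while it is tipped past 80 degrees (angle between blue_tube's own z axis and vertical above 1.396 rad and contact force between the fingers and blue_tube above 0.5 N and z of the grasp point in the frame of blue_tube below 0.11 m), for 0.1 s.
At the end, for the whole second after the job is handed in: Blue tube at rest mouth-down on the ramp, 100 to 120 degrees from upright, in line within about 20 degrees, its foot centre 30 to 100 mm before the bar, within 25 mm of the middle, 110 to 175 mm up; ball in the black tray; orange tube upright within 30 mm of where it was (angle between blue_tube's own z axis and vertical between 1.745 and 2.094 rad and angle between the z axis of blue_tube and the x axis of tip_stand, either way round below 0.53 rad and x of blue_tube in the frame of tip_stand between -0.1 and -0.03 m and y of blue_tube in the frame of tip_stand between -0.025 and 0.025 m and z of blue_tube in the frame of tip_stand between 0.11 and 0.175 m and linear speed of blue_tube below 0.02 m/s and x of ball in the frame of tip_stand between 0.135 and 0.251 m and y of ball in the frame of tip_stand between -0.043 and 0.043 m and height (world z) of ball below 0.025 m and angle between orange_tube's own z axis and vertical below 0.1 rad and distance of orange_tube from where it was at the start of the episode below 0.03 m); the robot touches nothing.
It fails at once if the orange tube is shifted by more than 30 mm or tipped over (distance of orange_tube from where it was at the start of the episode above 0.03 m or angle between orange_tube's own z axis and vertical above 0.3 rad).
It also fails if it takes over 58 s, if anything falls off the work surface, if the arm or the gripper's body presses on something with over 40 N, if the wrist force passes 120 N, or if a joint passes its speed limit or range.

## Working session

There is one attempt and no reset: what is moved stays moved. The work goes in short steps, Python scripts to look and compute and a tool call to move; the robot and the scene stay as the last step left them, time stands still between calls to the robot, and variables do not carry over. Pictures are saved under pics/ and viewed, at most 11 in all, crops included, and the job is handed in when it is done.

```bash
ls; mkdir -p pics
```

Run:
```python
from plant import ctrl
import cv2
print(ctrl.get_obs())
for n in ("side","top"):
    s=ctrl.snapshot(n); cv2.imwrite(f"pics/{n}0.png",s["frame"][:,:,::-1])
    print(n,s["fovy"],s["cx"],s["cy"],s["R"],s["t"])
```

```text
pics
plant.py
{'clock': 0.0, 'joint_pos': array([-5.47130460e+01,  2.05906891e+01,  6.32586161e-01, -2.15801739e-02,
       -7.01345247e+01, -1.65061541e+01]), 'qvel': array([-0.04754801, -0.10000755, -0.09840414,  0.02065154,  0.00298318,
        0.04214978]), 'tau': array([ 2.63577949e-04, -5.82722068e+01,  2.93049306e+01,  6.99683994e+00,
        6.93411188e-03, -1.94066815e-04]), 'tool_pos': array([ 0.21714017, -0.63862831,  0.24441746]), 'orientation': array([ 1.79905425e+02, -6.86935635e-03, -1.61226544e+02]), 'force': array([-0.49927941,  0.33549296, -0.03639165]), 'moment': array([-0.01625332,  0.0321389 ,  0.01708076]), 'gripper_force': 0.0, 'opening': 0.08757455798756303}
side 43.5026223248544 256.12168319073027 196.87339293120644 [[-0.96073032 -0.27739922 -0.00684939]
 [-0.1565447   0.56221929 -0.81203647]
 [ 0.22910915 -0.77907582 -0.5835665 ]] [0.47532345 0.16073195 0.71235731]
top 48.82116018350083 250.96921210416414 189.15949716580494 [[-6.16557755e-02 -9.98097466e-01  1.17523873e-04]
 [-9.74888791e-01  6.01968537e-02 -2.14401923e-01]
 [ 2.13986941e-01 -1.33336895e-02 -9.76745515e-01]] [-0.10377152  0.52286736  0.8255326 ]
```
View pics/side0.png

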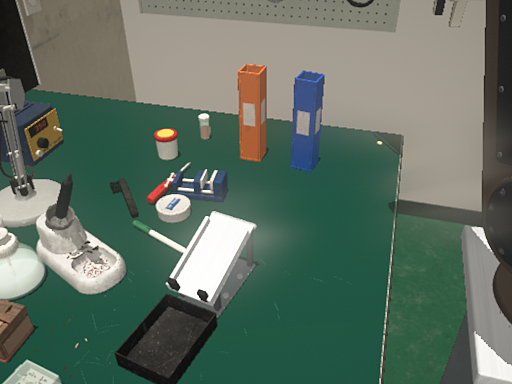

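View pics/top0.png

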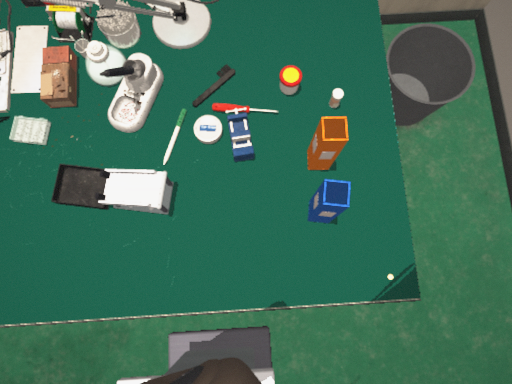

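The side view shows orange at (252,113), blue at (307,120), the ramp at (212,255) and the tray at (167,338). The top view has the blue mouth at (335,195), orange at (332,130), the ramp at (138,188) and the tray at (80,186), so tipping goes roughly along world +y.

Create h.py:
```python
import numpy as np, cv2
from plant import ctrl
def cloud(s,R=None,t=None):
    h,w=s["z_map"].shape; f=h/2/np.tan(np.radians(s["fovy"]/2))
    u,v=np.meshgrid(np.arange(w),np.arange(h)); z=s["z_map"]
    P=np.stack([(u-s["cx"])/f*z,(v-s["cy"])/f*z,z],-1)
    return (P-s["t"])@s["R"]      # R^T (P-t)
def hsv(s): return cv2.cvtColor(s["frame"],cv2.COLOR_RGB2HSV)
def blue(s): H=hsv(s); return (abs(H[...,0].astype(int)-114)<10)&(H[...,1]>150)&(H[...,2]>60)
def orange(s): H=hsv(s); return (abs(H[...,0].astype(int)-9)<6)&(H[...,1]>170)&(H[...,2]>80)
def big(m):
    n,l,st,_=cv2.connectedComponentsWithStats(m.astype(np.uint8)); return l==1+np.argmax(st[1:,4])
def rect(P): return cv2.minAreaRect(P[:,:2].astype(np.float32)*1000)
```

Run:
```python
from h import *
for n in("top","side"):
    s=ctrl.snapshot(n); C=cloud(s); Z=C[...,2]; ok=s["z_map"]>0
    for nm,m in(("blue",blue(s)),("orange",orange(s))):
        m=big(m)&ok; P=C[m]; zt=np.percentile(P[:,2],97); Q=P[P[:,2]>zt-.008]
        print(n,nm,m.sum(),"ztop",zt.round(4),"zmin",np.percentile(P[:,2],1).round(4),rect(Q))
    H=hsv(s); g=(H[...,1]<70)&(H[...,2]>130)
    roi=np.zeros_like(g); 
    if n=="top": roi[160:222,40:185]=1
    else: roi[205:384,110:265]=1
    m=big(g&roi)&ok; P=C[m]; print(n,"ramp",m.sum(),P.min(0).round(3),P.max(0).round(3),rect(P))
    k=roi&ok&(Z>.02); k=big(k); P=C[k]; print(n,"all>.02",k.sum(),P.min(0).round(3),P.max(0).round(3),rect(P))
    ys=np.arange(P[:,1].min(),P[:,1].max(),.012)
    for a in ys:
        q=P[abs(P[:,1]-a)<.006]
        if len(q)>4: print(" y%.3f x %.3f..%.3f zmed %.3f zmax %.3f"%(a,*np.percentile(q[:,0],[2,98]),np.median(q[:,2]),np.percentile(q[:,2],98)))
    fr=s["frame"]; c=fr[150:230,40:190] if n=="top" else fr[205:384,110:270]
    cv2.imwrite(f"pics/c_{n}.png",cv2.resize(c,None,fx=4 if n=="top" else 3,fy=4 if n=="top" else 3,interpolation=cv2.INTER_CUBIC)[:,:,::-1])
```

```text
top blue 1184 ztop 0.2008 zmin -0.0005 ((468.7831726074219, -280.61663818359375), (46.41946029663086, 46.978580474853516), 79.69239807128906)
top orange 732 ztop 0.1984 zmin 0.0045 ((574.5775146484375, -278.0698547363281), (61.23187255859375, 31.35710334777832), 43.94013977050781)
top ramp 2248 [ 0.48   0.035 -0.004] [0.597 0.189 0.096] ((542.0580444335938, 116.81184387207031), (159.36398315429688, 101.94129180908203), 80.76891326904297)
top all>.02 2603 [0.48  0.035 0.02 ] [0.604 0.294 0.096] ((540.4208984375, 164.16696166992188), (251.6465301513672, 85.46715545654297), 79.25611877441406)
 y0.035 x 0.528..0.557 zmed 0.088 zmax 0.092
 y0.047 x 0.482..0.555 zmed 0.089 zmax 0.092
 y0.059 x 0.484..0.557 zmed 0.086 zmax 0.094
 y0.071 x 0.486..0.560 zmed 0.082 zmax 0.095
 y0.083 x 0.489..0.562 zmed 0.077 zmax 0.093
 y0.095 x 0.491..0.563 zmed 0.073 zmax 0.088
 y0.107 x 0.493..0.565 zmed 0.069 zmax 0.083
 y0.119 x 0.496..0.567 zmed 0.064 zmax 0.080
 y0.131 x 0.497..0.570 zmed 0.060 zmax 0.076
 y0.143 x 0.499..0.574 zmed 0.055 zmax 0.070
 y0.155 x 0.502..0.575 zmed 0.051 zmax 0.066
 y0.167 
[... 967 characters left out ...]
 0.185 0.095] ((530.4929809570312, 109.48930358886719), (144.47975158691406, 78.98157501220703), 79.39704132080078)
 y0.034 x 0.520..0.557 zmed 0.088 zmax 0.090
 y0.046 x 0.481..0.554 zmed 0.087 zmax 0.090
 y0.058 x 0.484..0.556 zmed 0.083 zmax 0.093
 y0.070 x 0.486..0.559 zmed 0.080 zmax 0.093
 y0.082 x 0.488..0.562 zmed 0.076 zmax 0.091
 y0.094 x 0.490..0.564 zmed 0.071 zmax 0.086
 y0.106 x 0.492..0.566 zmed 0.067 zmax 0.082
 y0.118 x 0.495..0.568 zmed 0.062 zmax 0.077
 y0.130 x 0.497..0.570 zmed 0.058 zmax 0.073
 y0.142 x 0.499..0.573 zmed 0.053 zmax 0.068
 y0.154 x 0.501..0.574 zmed 0.049 zmax 0.064
 y0.166 x 0.503..0.576 zmed 0.045 zmax 0.067
 y0.178 x 0.506..0.571 zmed 0.056 zmax 0.066
```

View pics/c_top.png

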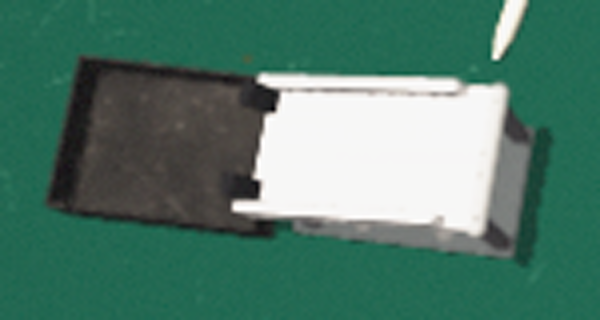

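Stand origin is about (0.517, 0.040), tipping direction 79.3°. The blue tube is at (0.469, −0.281), top at 0.20, with its faces aligned to the stand to within 0.5°.

Add to h.py:
```python
from scipy.spatial.transform import Rotation as Ro
O=np.array([.517,.040,0]); U=np.array([np.cos(np.radians(79.3)),np.sin(np.radians(79.3)),0]); V=np.array([-U[1],U[0],0])
def st(x,y,z): return O+U*x+V*y+np.array([0,0,z])
def tostand(p): d=np.asarray(p)-O; return np.array([d@U,d@V,d[2]]).round(4)
def go(p):
    o=ctrl.get_obs(); R=Ro.from_euler("xyz",o["orientation"],degrees=True).as_matrix()
    print("delta tool",(R.T@(np.asarray(p)-o["tool_pos"])).round(4),"turn",round((o["orientation"][2]+100.7+180)%360-180,2),"stand",tostand(o["tool_pos"]))
```

```bash
python3 -c "
from h import *
go([.4688,-.2806,.2445])
print(tostand([.4688,-.2806,0]))"
```

```text
delta tool [-0.3535  0.2582  0.0005] turn -60.52 stand [-0.7227  0.1685  0.2448]
[-0.324  -0.0122  0.    ]
```

The rows are not in the units I measure in: shifts go in cm and turns go in units of 10 degrees. I convert before sending: -0.3535 m is -35.35, -0.3 m is -30, -60.5 degrees is -6.05.

Emit:
{"op": "drive_effector", "data": {"increments": "-5,3.7,0,-0.9,0.088;-10,7.4,0,-1.8,0.088;-15,11,0,-2.7,0.088;-20,14.7,0,-3.6,0.088;-25,18.4,0,-4.5,0.088;-30,22.1,0,-5.4,0.088;-35.35,25.8,0,-6.05,0.088;-35.35,25.8,0,-6.05,0.088"}}

```text
clock: 1.2
tool_pos: [0.471, -0.2779, 0.2454]
orientation: [-180.0, 0.0, -100.4]
force: [-0.7, -0.4, -0.3]
opening: 0.0876
gripper_force: 0.0
```

```bash
python3 -c "
from h import *
go([.4688,-.2806,.165])"
```

```text
delta tool [0.003  0.0017 0.0804] turn 0.34 stand [-0.3209 -0.0138  0.2454]
```

Emit:
{"op": "drive_effector", "data": {"increments": "0.3,0.2,4,0.03,0.088;0.3,0.2,8,0.03,0.088;0.3,0.2,8,0.03,0.088;0.3,0.2,8,0.03,0.03;0.3,0.2,8,0.03,0.03;0.3,0.2,8,0.03,0.03;0.3,0.2,8,0.03,0.03;0.3,0.2,8,0.03,0.03"}}

```text
clock: 2.2
tool_pos: [0.4666, -0.2836, 0.1657]
orientation: [-180.0, -0.0, -101.0]
force: [-0.5, -0.2, 1.8]
opening: 0.0461
gripper_force: 29.8
```

Emit:
{"op": "drive_effector", "data": {"increments": "0,0,-1.5,0,0.03;0,0,-3,0,0.03;0,0,-3,0,0.03"}}

```text
clock: 2.58
tool_pos: [0.4674, -0.2838, 0.1973]
orientation: [-179.8, -0.0, -101.0]
force: [-0.1, -0.7, -2.7]
opening: 0.0458
gripper_force: 29.8
```

```bash
python3 -c "
from h import *
go(st(-.10-.023,0,.195))
s=ctrl.snapshot('side');cv2.imwrite('pics/s1.png',s['frame'][:,:,::-1])"
```

```text
delta tool [-0.2043  0.0125  0.0022] turn -0.31 stand [-0.3274 -0.0114  0.1973]
```

View pics/s1.png

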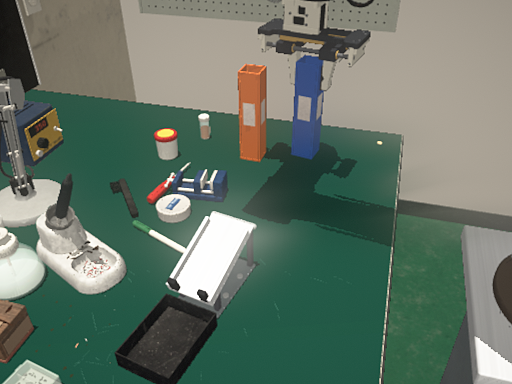

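Blue tube is held at (308,110) and lifted, orange undisturbed. Carrying it to the bar.

In the tool's units: -0.194 m is -19.4, 0.0125 m is 1.25, -0.3 degrees is -0.03.

Emit:
{"op": "drive_effector", "data": {"increments": "-4,0.3,0,0,0.03;-8,0.6,0,-0.03,0.03;-12,0.9,0,-0.03,0.03;-16,1.2,0,-0.03,0.03;-19.4,1.25,0,-0.03,0.03;-19.4,1.25,1,-0.03,0.03;-19.4,1.25,2,-0.03,0.03;-19.4,1.25,2,-0.03,0.03"}}

```text
clock: 3.62
tool_pos: [0.4901, -0.0915, 0.174]
orientation: [179.8, -0.0, -100.8]
force: [-0.4, -0.6, -2.8]
opening: 0.0458
gripper_force: 30.0
```

```bash
python3 -c "
from h import *
go(st(-.133,0,.1655))
s=ctrl.snapshot('side');C=cloud(s);P=C[blue(s)&(s['z_map']>0)];P=P[abs(P[:,1]+.09)<.15];q=(P-O);print(P[:,2].min(),np.percentile(P[:,2],2),(q@U).max(),(q@V).min(),(q@V).max())"
```

```text
delta tool [-0.0012 -0.002   0.0085] turn -0.08 stand [-0.1342  0.002   0.174 ]
0.009892755493653158 0.018636349783525123 -0.09933405037935354 -0.19289338776491688 0.027002085155206225
```

In the tool's units: 0.009 m is 0.9, 0.005 m is 0.5.

Emit:
{"op": "drive_effector", "data": {"increments": "-0.1,-0.2,0.5,0,0.03;-0.1,-0.2,0.9,0,0.03;-0.1,-0.2,0.9,0,0.03"}}

```text
clock: 4.05
tool_pos: [0.4933, -0.0903, 0.1661]
orientation: [180.0, -0.0, -100.7]
force: [-0.1, -0.1, -2.8]
opening: 0.0456
gripper_force: 30.0
```

Emit:
{"op": "drive_effector", "data": {"increments": "-0.9,0,0,0,0.03;-1.8,0,-0.07,0,0.03;-2.6,0,-0.1,0,0.03;-3.5,0,-0.05,0,0.03;-4.4,0,0.05,0,0.03;-5.2,0,0.15,0,0.03"}}

```text
clock: 4.8
tool_pos: [0.5033, -0.0392, 0.166]
orientation: [-180.0, -0.1, -100.6]
force: [-4.9, -3.7, 16.2]
opening: 0.0459
gripper_force: 30.0
```

```bash
python3 -c "
from h import *
go(st(-.0648,0,.1613))
s=ctrl.snapshot('side');cv2.imwrite('pics/s2.png',s['frame'][100:330,130:400,::-1].repeat(2,0).repeat(2,1))"
```

```text
delta tool [-0.0156  0.0012  0.0047] turn 0.06 stand [-0.0804 -0.0013  0.166 ]
```

View pics/s2.png

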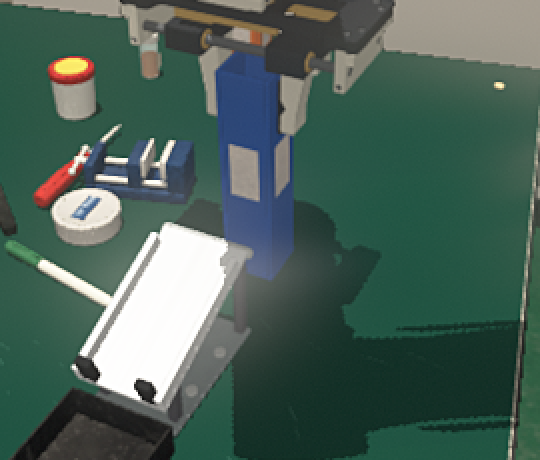

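Add to h.py:
```python
def tilt(cam="side"):
    s=ctrl.snapshot(cam);P=cloud(s)[big(blue(s))&(s["z_map"]>0)];x=(P-O)@U;y=(P-O)@V;z=P[:,2]
    for a in np.arange(.01,.25,.02):
        k=abs(z-a)<.01
        if k.sum()>8: print("z%.2f"%a,"x",np.percentile(x[k],[3,97]).round(4),"y",np.percentile(y[k],[3,97]).round(4))
    print("zrange",np.percentile(z,[1,99]).round(4))
```

```bash
python3 -c "
from h import *
tilt()"
```

```text
z0.11 x [-0.0614 -0.0584] y [-0.0224  0.0171]
z0.13 x [-0.0664 -0.0573] y [-0.0219  0.0224]
z0.15 x [-0.067  -0.0564] y [-0.0221  0.0224]
z0.17 x [-0.0636 -0.0555] y [-0.0212  0.0224]
z0.19 x [-0.0644 -0.0544] y [-0.0214  0.0212]
zrange [0.1052 0.1987]
```

The pads don't pivot freely: the tube is tilted only about 3° and its foot slid. I'll lift it and let the fixed bar push the lower part of the tube back instead.

In the tool's units: -0.042 m is -4.2, -0.108 m is -10.8.

Emit:
{"op": "drive_effector", "data": {"increments": "0,0,-2.2,0,0.03;-1.5,0.1,-4.2,0,0.03;-4,0.1,-4.2,0,0.03;-6,0.1,-4.1,0,0.03;-7.3,0.1,-4.2,0,0.03;-8.7,0.1,-4.2,0,0.03;-9.8,0.1,-4.1,0,0.03;-10.8,0.1,-4,0,0.03"}}

```text
clock: 5.9
tool_pos: [0.5218, 0.0675, 0.2044]
orientation: [179.9, -0.1, -100.7]
force: [0.6, -5.5, -2.1]
opening: 0.046
gripper_force: 30.0
```

```bash
python3 -c "
from h import *
go(st(.069,0,.191));tilt()"
```

```text
delta tool [-0.0411 -0.0004  0.0133] turn -0.03 stand [0.0279 0.0004 0.2044]
z0.23 x [0.0316 0.0566] y [-0.0206  0.0238]
zrange [0.2148 0.2387]
```

In the tool's units: -0.047 m is -4.7, -0.041 m is -4.1.

Emit:
{"op": "drive_effector", "data": {"increments": "-0.9,0,0.1,0,0.03;-1.8,0,0.4,0,0.03;-2.6,0,0.7,0,0.03;-3.4,0,1,0,0.03;-4.1,0,1.3,0,0.03;-4.7,0,1.7,0,0.03;-4.7,0,1.7,0,0.03"}}

```text
clock: 6.82
tool_pos: [0.5309, 0.1142, 0.1875]
orientation: [180.0, 0.0, -100.7]
force: [-1.6, -1.3, -1.4]
opening: 0.0458
gripper_force: 30.0
```

```bash
python3 -c "
from h import *
go(st(.069,0,.191))
for n in ('side','top'):
  s=ctrl.snapshot(n);cv2.imwrite(f'pics/{n}3.png',s['frame'][:,:,::-1])
a=cv2.imread('pics/side3.png')[100:330,130:330];b=cv2.imread('pics/top3.png')[110:340,60:260];cv2.imwrite('pics/c3.png',cv2.resize(np.hstack([a,b]),None,fx=2,fy=2))
"
```

```text
delta tool [ 0.0065 -0.0001 -0.0035] turn -0.01 stand [7.550e-02 1.000e-04 1.875e-01]
```

View pics/c3.png

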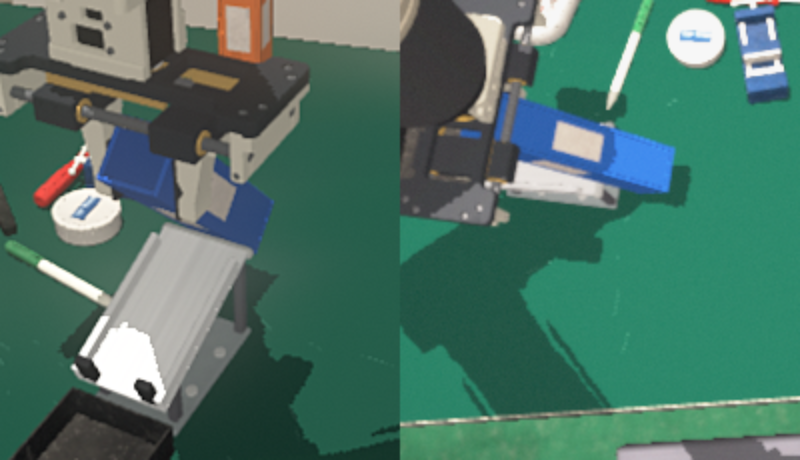

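The tube now leans over the bar, with its back face visible in the top view. Measuring the tilt from that face.

Add to h.py:
```python
def back(cam="top"):
    "line fit of the upward long face: tilt from vertical, and lowest/highest points (stand x,z)"
    s=ctrl.snapshot(cam);m=big(blue(s))&(s["z_map"]>0);P=cloud(s)[m];q=np.c_[(P-O)@U,(P-O)@V,P[:,2]]
    n0=None
    for _ in range(6):
        A=np.c_[q[:,0],q[:,1],np.ones(len(q))];c,*_=np.linalg.lstsq(A,q[:,2],rcond=None)
        r=abs(q[:,2]-A@c);q=q[r<max(.004,np.percentile(r,70))] if r.max()>.004 else q
    n=np.array([-c[0],-c[1],1]);n/=np.linalg.norm(n)
    print("normal",n.round(3),"tilt",np.degrees(np.arctan2(n[2],-n[0])).round(1),"lo",q[np.argmin(q[:,0])].round(4),"hi",q[np.argmax(q[:,0])].round(4),"y",np.percentile(q[:,1],[2,98]).round(4),len(q))
```

```bash
python3 -c "
from h import *
back()"
```

```text
normal [-0.728 -0.023  0.685] tilt 43.2 lo [-0.0634  0.0099  0.0884] hi [ 0.0566 -0.0006  0.2108] y [-0.0187  0.0231] 1166
```

In the tool's units: -0.017 m is -1.7, 0.012 m is 1.2.

Emit:
{"op": "drive_effector", "data": {"increments": "-0.6,0,0.4,0,0.03;-1.1,0,0.8,0,0.03;-1.7,0,1.2,0,0.03;-1.7,0,1.2,0,0.03"}}

```text
clock: 7.48
tool_pos: [0.5342, 0.1307, 0.1754]
orientation: [180.0, 0.0, -100.7]
force: [0.7, -1.7, -1.1]
opening: 0.0461
gripper_force: 30.0
```

```bash
python3 -c "
from h import *
go(st(0,0,.1));back()"
```

```text
delta tool [0.0923 0.0001 0.0754] turn 0.01 stand [ 9.230e-02 -1.000e-04  1.754e-01]
normal [-0.617 -0.024  0.787] tilt 51.9 lo [-0.0627  0.0222  0.0988] hi [ 0.0734 -0.0158  0.2008] y [-0.0187  0.0229] 1253
```

In the tool's units: 0.0915 m is 9.15, 0.089 m is 8.9.

Emit:
{"op": "drive_effector", "data": {"increments": "1.5,0,0,0,0.03;3,0,1,0,0.03;4.6,0,2.3,0,0.03;6.2,0,3.6,0,0.03;7.8,0,4.8,0,0.03;8.9,0,5.6,0,0.03;9.15,0,5.9,0,0.03;9.15,0,5.9,0,0.03"}}

```text
clock: 8.52
tool_pos: [0.5172, 0.0402, 0.1169]
orientation: [-180.0, 0.0, -100.7]
force: [-0.1, -0.4, -1.0]
opening: 0.046
gripper_force: 30.0
```

```bash
python3 -c "
from h import *
go(st(0,0,.1));back()
s=ctrl.snapshot('side');cv2.imwrite('pics/s4.png',cv2.resize(s['frame'][100:330,130:330,::-1],None,fx=2.5,fy=2.5))"
```

```text
delta tool [0.0003 0.0002 0.0169] turn -0.03 stand [ 0.0003 -0.0002  0.1169]
normal [-0.617 -0.029  0.786] tilt 51.9 lo [-0.1542  0.021   0.0379] hi [-0.0235  0.0053  0.138 ] y [-0.0208  0.0229] 971
```

View pics/s4.png

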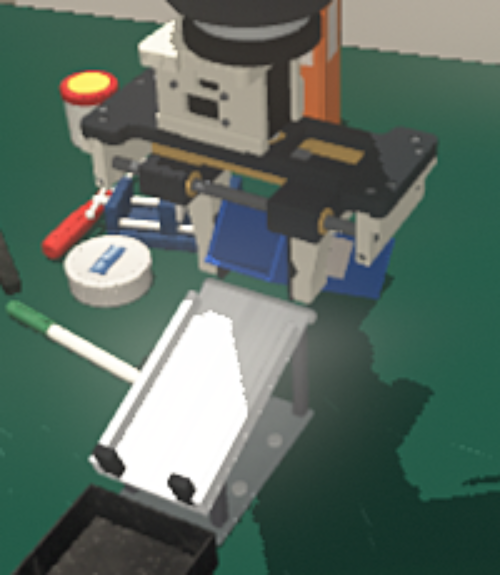

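Mouth points over the ramp and the foot is about 2 mm above the bench. Lowering slightly, releasing and rising.

In the tool's units: 0.002 m is 0.2.

Emit:
{"op": "drive_effector", "data": {"increments": "0,0,0.2,0,0.03;0,0,0.2,0,0.048;0,0,0.2,0,0.06;0,0,0.2,0,0.088;0,0,0.2,0,0.088"}}

```text
clock: 9.25
tool_pos: [0.517, 0.0402, 0.1149]
orientation: [-180.0, 0.0, -100.7]
force: [0.3, -0.9, 0.1]
opening: 0.073
gripper_force: 0.0
```

Emit:
{"op": "drive_effector", "data": {"increments": "0,0,-4,0,0.088;0,0,-9,0,0.088;0,0,-10,0,0.088"}}

```text
clock: 9.62
tool_pos: [0.5187, 0.0407, 0.2185]
orientation: [-179.7, 0.2, -100.7]
force: [-0.8, -0.1, 0.1]
opening: 0.0874
gripper_force: 0.0
```

```bash
python3 -c "
from h import *
go(st(0,0,.1));back()
s=ctrl.snapshot('side');cv2.imwrite('pics/s5.png',cv2.resize(s['frame'][100:330,130:330,::-1],None,fx=2.5,fy=2.5))"
```

```text
delta tool [0.0013 0.0022 0.1185] turn 0.01 stand [ 0.001  -0.0015  0.2185]
normal [-0.572 -0.004  0.82 ] tilt 55.1 lo [-0.1513  0.015   0.0383] hi [0.0035 0.0064 0.1451] y [-0.0217  0.0226] 1177
```

View pics/s5.png

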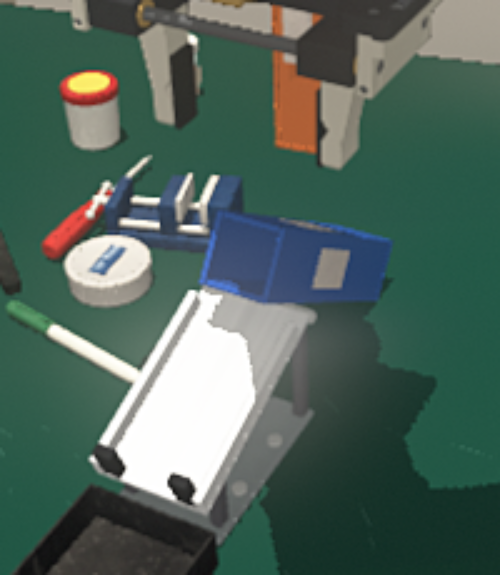

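The tube leans at 55° on the bar, foot on the bench, with the gripper clear above. Regrasping at about s=95 mm, slightly above the axis to keep the gripper body clear.

In the tool's units: 0.1335 m is 13.35, 0.0685 m is 6.85.

Emit:
{"op": "drive_effector", "data": {"increments": "3.5,0.2,0,0,0.088;6.8,0.2,2,0,0.088;6.85,0.2,6.5,0,0.088;6.85,0.2,10.5,0,0.088;6.85,0.2,13.35,0,0.088;6.85,0.2,13.35,0,0.088"}}

```text
clock: 10.48
tool_pos: [0.4997, -0.0275, 0.0784]
orientation: [179.6, -0.2, -100.8]
force: [0.7, 1.5, -0.8]
opening: 0.0876
gripper_force: 0.0
```

Emit:
{"op": "drive_effector", "data": {"increments": "0,0,0,0,0.03;0,0,0,0,0.03;0,0,0,0,0.03;0,0,0,0,0.03;0,0,0,0,0.03"}}

```text
clock: 11.1
tool_pos: [0.5028, -0.0266, 0.0819]
orientation: [-179.9, 0.0, -100.7]
force: [0.8, 0.5, 3.6]
opening: 0.0458
gripper_force: 29.9
```

```bash
python3 -c "
from h import *
go(st(0,0,.1));back()"
```

```text
delta tool [-0.0681 -0.0016 -0.0181] turn -0.01 stand [-0.0681  0.0016  0.0819]
normal [-0.564  0.014  0.826] tilt 55.7 lo [-0.1517  0.002   0.0381] hi [-0.0924  0.0083  0.0776] y [-0.0205  0.0241] 521
```

In the tool's units: -0.098 m is -9.8, -0.07 m is -7.

Emit:
{"op": "drive_effector", "data": {"increments": "0,0,-0.8,0,0.03;-2,-0.1,-2.5,0,0.03;-4.5,-0.2,-4.2,0,0.03;-7,-0.2,-5.9,0,0.03;-9.8,-0.2,-7.6,0,0.03;-9.8,-0.2,-7.4,0,0.03;-9.8,-0.2,-7.4,0,0.03"}}

```text
clock: 12.02
tool_pos: [0.5215, 0.0689, 0.1547]
orientation: [179.9, -0.0, -100.7]
force: [0.0, -0.2, -2.5]
opening: 0.046
gripper_force: 29.9
```

```bash
python3 -c "
from h import *
go(st(.0407,0,.1458));back()"
```

```text
delta tool [-0.0115 -0.0009  0.0089] turn -0.02 stand [0.0292 0.0009 0.1547]
normal [-0.566 -0.026  0.824] tilt 55.5 lo [-0.0545  0.0215  0.111 ] hi [0.0131 0.0024 0.1555] y [-0.0204  0.0235] 726
```

The rows are not in the units I measure in: shifts go in cm and turns go in units of 10 degrees. I convert before sending: -0.03 m is -3, 0.025 m is 2.5.

Emit:
{"op": "drive_effector", "data": {"increments": "-0.6,-0.1,0.5,0,0.03;-1.15,-0.1,0.9,0,0.03;-1.65,-0.1,1.25,0,0.03;-2.15,-0.1,1.6,0,0.03;-2.6,-0.1,2.05,0,0.03;-3,-0.1,2.5,0,0.03;-3,-0.1,2.5,0,0.03"}}

```text
clock: 12.95
tool_pos: [0.5291, 0.099, 0.1298]
orientation: [180.0, 0.0, -100.7]
force: [-0.5, -0.7, -1.4]
opening: 0.0458
gripper_force: 30.0
```

```bash
python3 -c "
from h import *
go(st(.0407,0,.1458));back()"
```

```text
delta tool [ 0.0195  0.0009 -0.0161] turn -0.02 stand [ 0.0602 -0.0009  0.1298]
normal [-0.158  0.017  0.987] tilt 80.9 lo [-0.0364 -0.0104  0.1278] hi [0.0432 0.0061 0.139 ] y [-0.0218  0.0226] 679
```

In the tool's units: 0.013 m is 1.3, -0.008 m is -0.8.

Emit:
{"op": "drive_effector", "data": {"increments": "-0.2,0,0.2,0,0.03;-0.35,0,0.5,0,0.03;-0.5,0,0.75,0,0.03;-0.65,0,1,0,0.03;-0.8,0,1.3,0,0.03;-0.8,0,1.3,0,0.03;-0.8,0,1.3,0,0.03;-0.8,0,1.3,0,0.03"}}

```text
clock: 14.0
tool_pos: [0.5307, 0.1067, 0.1172]
orientation: [-180.0, 0.0, -100.7]
force: [0.6, 1.4, -0.7]
opening: 0.0459
gripper_force: 30.0
```

Emit:
{"op": "drive_effector", "data": {"increments": "0,0,0,0,0.03;0,0,0,0,0.03;0,0,0,0,0.03;0,0,0,0,0.03"}}

```text
clock: 14.5
tool_pos: [0.5305, 0.1063, 0.1173]
orientation: [180.0, -0.0, -100.7]
force: [1.3, -0.6, -2.2]
opening: 0.0461
gripper_force: 30.0
```

```bash
python3 -c "
from h import *
go(st(.0407,0,.1458));back()
a=ctrl.snapshot('side');b=ctrl.snapshot('top');cv2.imwrite('pics/c6.png',cv2.resize(np.hstack([a['frame'][150:384,100:300],b['frame'][70:304,30:230]]),None,fx=2,fy=2)[:,:,::-1])"
```

```text
delta tool [ 0.0269  0.0009 -0.0285] turn -0.02 stand [ 0.0676 -0.0009  0.1173]
normal [0.028 0.005 1.   ] tilt 91.6 lo [-0.0286  0.0191  0.1325] hi [0.0495 0.0016 0.1331] y [-0.0213  0.0226] 596
```

View pics/c6.png

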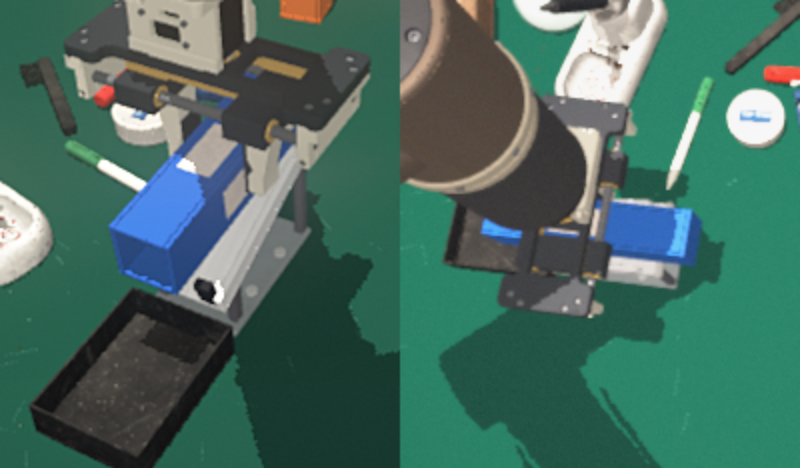

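Tube is about 91° and over the stops, tray still empty at this point. Tipping a few degrees more.

Emit:
{"op": "drive_effector", "data": {"increments": "-0.1,0,0.2,0,0.03;-0.2,0,0.4,0,0.03;-0.2,0,0.5,0,0.03;-0.2,0,0.5,0,0.03;-0.2,0,0.5,0,0.03;-0.2,0,0.5,0,0.03;-0.2,0,0.5,0,0.03;-0.2,0,0.5,0,0.03"}}

```text
clock: 15.65
tool_pos: [0.5309, 0.1085, 0.1124]
orientation: [-180.0, 0.0, -100.7]
force: [-1.4, 0.2, 4.8]
opening: 0.0458
gripper_force: 30.0
```

```bash
python3 -c "
from h import *
go(st(.0407,0,.1458));back()
s=ctrl.snapshot('side');C=cloud(s)-O;x=C@U;y=C@V;z=C[...,2];k=(s['z_map']>0)&(x>.142)&(x<.245)&(abs(y)<.036)&(z>.008)&(z<.045)
print(k.sum(), C[k].mean(0) if k.any() else '', np.c_[x[k],y[k],z[k]].mean(0),z[k].max() if k.any() else '')
cv2.imwrite('pics/s7.png',cv2.resize(s['frame'][200:384,100:270,::-1],None,fx=3,fy=3))"
```

```text
delta tool [ 0.0291  0.001  -0.0334] turn -0.02 stand [ 0.0699 -0.001   0.1124]
normal [0.088 0.012 0.996] tilt 95.0 lo [-0.0255 -0.0016  0.1344] hi [0.0512 0.0072 0.1306] y [-0.0216  0.0227] 529
177 [0.03878038 0.20700179 0.01653243] [0.21060283 0.00032722 0.01653243] 0.022459794017747715
```

View pics/s7.png

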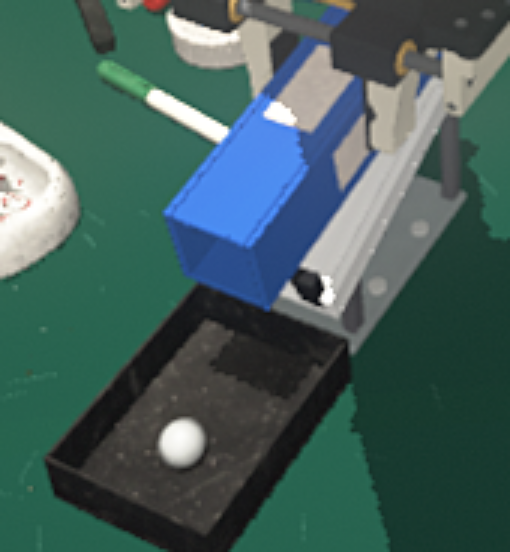

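The ball rests in the tray at stand (0.211, 0.000). Now drawing the tube back behind the stops and releasing.

In the tool's units: 0.043 m is 4.3, -0.006 m is -0.6.

Emit:
{"op": "drive_effector", "data": {"increments": "0,0,-0.7,0,0.03;1.5,0.1,-0.7,0,0.03;3,0.1,-0.7,0,0.03;4.3,0.1,-0.7,0,0.03;4.3,0.1,-0.6,0,0.03;4.3,0.1,-0.6,0,0.03"}}

```text
clock: 16.5
tool_pos: [0.5221, 0.0661, 0.1184]
orientation: [-180.0, 0.0, -100.8]
force: [0.8, 0.5, -1.9]
opening: 0.0458
gripper_force: 30.0
```

```bash
python3 -c "
from h import *
go(st(.0407,0,.1458));back();tilt()"
```

```text
delta tool [-0.0142  0.0002 -0.0274] turn -0.05 stand [ 0.0266 -0.0002  0.1184]
normal [ 0.084 -0.003  0.997] tilt 94.8 lo [-0.0692 -0.0096  0.1405] hi [ 0.0055 -0.0151  0.1357] y [-0.0212  0.0236] 549
z0.07 x [0.1031 0.123 ] y [-0.018   0.0224]
z0.09 x [0.0819 0.1256] y [-0.0208  0.0235]
z0.11 x [0.112  0.1286] y [-0.0201  0.0224]
z0.13 x [0.0638 0.122 ] y [-0.0209  0.0211]
zrange [0.076  0.1282]
```

Emit:
{"op": "drive_effector", "data": {"increments": "0,0,0,0,0.05;0,0,0,0,0.06;0,0,0,0,0.07;0,0,0,0,0.088;0,0,0,0,0.088"}}

```text
clock: 17.23
tool_pos: [0.522, 0.0663, 0.1184]
orientation: [-180.0, 0.0, -100.7]
force: [0.4, 0.0, 0.1]
opening: 0.084
gripper_force: 0.0
```

Emit:
{"op": "drive_effector", "data": {"increments": "0,0,-3,0,0.088;0,0,-8,0,0.088;0,0,-13,0,0.088;0,0,-15,0,0.088;0,0,-15,0,0.088;0,0,-15,0,0.088"}}

```text
clock: 17.98
tool_pos: [0.5214, 0.0662, 0.2675]
orientation: [179.9, -0.0, -100.7]
force: [0.3, -0.4, 0.6]
opening: 0.0877
gripper_force: 0.0
```

```bash
python3 -c "
from h import *
back();
a=ctrl.snapshot('side');b=ctrl.snapshot('top');cv2.imwrite('pics/c8.png',cv2.resize(np.hstack([a['frame'][60:384,100:330],b['frame'][60:384,30:360]]),None,fx=1.4,fy=1.4)[:,:,::-1])
C=cloud(a);P=C[big(orange(a))&(a['z_map']>0)];print(rect(P[P[:,2]>.19]),P[:,2].max())"
```

```text
normal [0.307 0.028 0.951] tilt 107.9 lo [-0.0526  0.0035  0.1551] hi [0.0486 0.0194 0.1247] y [-0.0205  0.0235] 614
((0.0, 0.0), (0.0, 0.0), 0.0) 0.13372598208566736
```

View pics/c8.png

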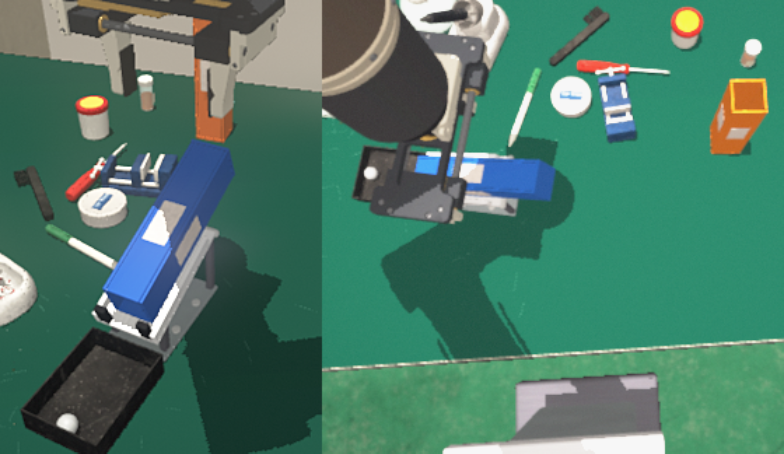

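The tube lies between the guides at about 108° with its foot at about (−60, 133) mm, the ball is in the tray, and orange is standing. Handing in.

```bash
python3 -c "
from plant import ctrl
print(ctrl.close_job())"
```

```text
the job is handed in; nothing more can be done
None
```

Job handed in at about 18 s of the 58 s limit: my last camera check showed the blue tube let go and lying mouth-down between the ramp guides (about 108°), the ball in the black tray and the orange tube still standing; the hand-in gave no verdict.

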